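Park the sharps bin in its bracket and shut its flap

TASK

Without picking it up, push the sharps bin along the counter into its steel bracket until it sits square and fully back against the bracket's upright plate. Then, with the bin home, push the rib on its lid with your fingertips to slide the flap fully shut. Only push: do not lift or tip the bin, leave the two bottles, the carton and the roll of tape where they stand, and finish clear of everything.

Things in the scene. Friction and masses are not known exactly. Their poses are not given: they have to be found in the camera images.
- bin: Loose yellow sharps bin: box 120 long (x) x 130 wide (y) x 90 mm tall, plain vertical sides, 0.35 to 0.7 kg, on the counter (z = 0). Origin: centre of its underside. +x is its back, to meet the bracket's plate. Starts in front of the bracket, roughly facing it, off line and turned by up to 0.3 rad. The far (+x) half of its flat lid has a drop opening 45 x 60 mm, bare at the start.
- bracket: Fixed steel docking bracket, no floor. Origin: point on the counter where the bin's origin lies when home; +x: the way the bin goes in (bin then has the same yaw). Upright plate: inner face x = +60, 160 wide, 80 mm tall. Side walls 35 mm tall, inner faces y = +-75 (10 mm spare each side), x = -17 to +63; before them flared lips widen the mouth to y = +-89 at x = -57 mm.
- flap (a joint): Position of the white sliding flap on top of the bin's lid, m: 0 = fully open (towards the bin's -x), 0.045 = fully shut over the opening (end stop). It slides along the bin's +x, needs about 1 to 2 N and stays where it is left. It starts open (0 to 0.01).
- flap_rib (a point): Centre of the rib across the flap, the part to push: 5 thick (x), 50 wide (y), 16 mm tall, from 93 to 109 mm above the counter; moves with the flap. Axes as the bin's. It is 15 mm to the -x side of the bin's centre with the flap fully open, 30 mm to the +x side when shut. The lid and flap around it are flat, 90 to 95 mm above the counter.
- gel: Bystander: tall white round bottle with blue cap, diameter 60, 165 mm tall. Origin: centre of its underside.
- jar: Bystander: squat white round bottle (jar), diameter 60, 85 mm tall. Origin: centre of its underside.
- carton: Bystander: upright white carton 70 x 60, 120 mm tall. Origin: centre of its underside.
- tape: Bystander: roll of white tape lying flat, outer diameter 72, 30 mm tall. Origin: centre of its underside.
Mind the look-alikes: they are no part of the job. There is more than one size of the bracket; the job needs the middle-sized. There is more than one size of the bin; the job needs the middle-sized.

How it is judged:
On the way, in this order (a step that is already met when the one before it is completed fails the run):
1. the bin is home in the bracket, with its flap still open (x of bin in the frame of bracket between -0.006 and 0.006 m and y of bin in the frame of bracket between -0.014 and 0.014 m and angle between the x axis of bin and the x axis of bracket, either way round below 0.08 rad and height (world z) of bin below 0.006 m and angle between bin's own z axis and vertical below 0.05 rad and value of joint flap below 0.03 m), for 0.3 s.
2. the flap is shut with the bin home (x of bin in the frame of bracket between -0.006 and 0.006 m and y of bin in the frame of bracket between -0.014 and 0.014 m and angle between the x axis of bin and the x axis of bracket, either way round below 0.08 rad and height (world z) of bin below 0.006 m and angle between bin's own z axis and vertical below 0.05 rad and value of joint flap above 0.041 m), for 0.2 s.
At the end, for the whole second after the job is handed in: The bin stands flat on the counter, at rest, in the bracket: its back within 6 mm of the upright plate, within 14 mm of centre between the side walls and square to within 0.08 rad; the flap is shut to within 4 mm of its end stop; the four bystanders stand upright within 20 mm of where they were (all of step 2 and linear speed of bin below 0.01 m/s and distance of each of gel, jar, carton, tape from where it was at the start of the episode below 0.02 m and angle between each of gel, jar, carton, tape's own z axis and vertical below 0.1 rad); the robot touches nothing.
It fails at once if the bin is lifted (more than 12 mm) or tipped (more than 0.15 rad) (height (world z) of bin above 0.012 m or angle between bin's own z axis and vertical above 0.15 rad).
It fails at once if a bystander is pushed away (20 mm) or tipped or lifted (distance of any of gel, jar, carton, tape from where it was at the start of the episode above 0.02 m or angle between any of gel, jar, carton, tape's own z axis and vertical above 0.3 rad).
It also fails if it takes over 70 s, if anything falls off the work surface, if the arm or the gripper's body presses on something with over 40 N, if the wrist force passes 120 N, or if a joint passes its speed limit or range.

ROBOT

A 6-joint arm with a two-finger parallel gripper is mounted at the origin on the work surface. World frame = base frame: x ahead of the robot, y to its left, z up, the work surface at z = 0. Lengths are in m, angles in rad, forces in N, time in s.
With the tool pointing down it reaches from about 0.425 to 1.125 m from the base axis. Payload 14.9 kg.
Tool frame: the origin (TCP) lies on the centre line of the jaws, within the pads' length; the fingertips stand 11 mm ahead of it and the grasp point (between the pads) lies 8 mm behind it; y points along the fingers, z is the direction in which the jaws open and shut, and the axes are right-handed (so a half turn about y gives the same grasp; the last joint's range is limited). The gripper opens to 91 mm and grips with 3 to 60 N. Pads are 32 mm wide; open, the fingers measure 118 mm over their backs; the gripper's body (76 mm by 178 mm) begins 60 mm behind the grasp point.
Start: joints at [-1.177, 0.379, 1.734, -0, 1.028, -0.033], TCP at [0.29, -0.637, 0.198] pointing down, gripper open.
Joint ranges: [-2.77, 2.77], [-0.74, 2.19], [0, 2.66], [-1.06, 4.2], [0.31, 2.87], [-3.08, 3.08]. Speed limits (rad/s): [1.89, 1.89, 2.39, 3.14, 3.14, 3.14].

INTERFACE

Orientations are given as a unit quaternion [w, x, y, z].
In Python, from rig import robot, fingers, kin, snapshot, ticket, regions_of, pinpoint, telemetry gives the robot as it stands. Calls block until the motion is done:
- robot.move_to(position, orientation): joint-space move of the TCP to a pose.
- robot.line_to(position, v=0.15, frame=None, guard=None): straight line of the TCP; frame=None keeps the orientation; v is the mean speed in m/s. With guard (N) it stops when the force on the tool has changed by that much, and returns True; else False.
- robot.set_joints(angles): joint-space move.
- fingers.move_gripper(opening, newtons=None): opening from 0.0 (shut) to 1.0 (fully open); newtons is the grip in N (None keeps the last); returns when the fingers have stopped.
- robot.sleep(seconds).
- kin.solve_ik(position, orientation): joint angles nearest the present ones, or None.
- snapshot(name): name is "side" or "top"; returns a dict with "img" (400x640x3 uint8, blue, green, red), "depth" (400x640 float32, m along the optical axis (not along the pixel's ray), 0 where there is no reading), "intrinsics" (3x3 intrinsics, pixels), "eye" and "rotation" of the camera in the world. Camera axes: x right, y down, z forward; pixel columns grow to the right and rows downward; lengths in m; the calibration is good to about 2 mm. A picture is of the moment at which its call begins.
A pose or a line that the arm cannot do raises robot.MotionError and nothing moves.
- ticket.hand_in(): hands the job in, once; it reports no verdict.
Trained networks look in the newest picture that a camera, given by its name, has taken for a name from the list of things; names that differ only in an ending like _2 or _b are one class to them, and where a whole thing is asked for, a point or a joint stands for the part that bears it (a point fixed in the world has none). Each returns a list of dicts, best first, with "score" (0 to 1); they miss things now and then, are a little off and sometimes report something else, mostly with a low value. They report only what shows in the picture. A call takes as long as a camera call. They do not tell look-alikes from the thing itself.
- regions_of(camera, thing): "mask" (400x640 bool, what is visible of it) and "extent" ([left, top, width, height] in pixels, round what is visible of it).
- pinpoint(camera, thing): "position" ([row, column] in pixels: a listed point, or the origin of a listed thing).
Readings, each from a call of its own:
- telemetry.current_t(): time.
- telemetry.current_qpos(): joint angles.
- telemetry.current_joint_vel(): joint speeds.
- telemetry.current_tau(): joint torques, N m.
- telemetry.current_eef_pos(): TCP position.
- telemetry.current_eef_rot(): TCP orientation.
- telemetry.current_force(): force on the tool from outside, world axes, zero at the start.
- telemetry.current_ft_torque(): the same for the moment, N m.
- telemetry.current_gripper_width(): opening from 0.0 (shut) to 1.0 (fully open).
Only numpy, scipy, OpenCV 4.12 (cv2) and the standard library are available. Lean on these libraries where they do the work, as an engineer would, in place of code of your own. Each camera call takes 0.05 s, during which the arm holds its last target. There are 200 camera calls.

## Working session

There is one attempt and no reset: what is moved stays moved. The work goes in short steps, each a Python script; the robot and the scene stay as the last script left them, time stands still between calls to the robot, and variables do not carry over. Pictures are saved under pics/ and viewed, about 8 in all and at most 12, crops included, and the job is handed in when it is done.

```bash
mkdir -p pics; ls; cat > h.py <<'E'
import numpy as np, cv2
from rig import robot, fingers, kin, snapshot, ticket, regions_of, pinpoint, telemetry
def cloud(s):
    d=s["depth"];K=np.array(s["intrinsics"]);v,u=np.mgrid[:d.shape[0],:d.shape[1]]
    p=np.stack([(u-K[0,2])/K[0,0]*d,(v-K[1,2])/K[1,1]*d,d],-1)
    P=p@np.array(s["rotation"]).T+np.array(s["eye"]); P[d<=0]=np.nan
    return P
E
python3 - <<'E'
from h import *
for c in ("top","side"):
    s=snapshot(c);cv2.imwrite(f"pics/{c}0.png",s["img"]);P=cloud(s)
    np.save(f"{c}0.npy",P);print(c,np.round(s["eye"],3),np.round(s["rotation"],2).tolist())
    for t in ("bin","bracket","gel","jar","carton","tape"):
        for r in regions_of(c,t):
            m=r["mask"]&np.isfinite(P[...,2]);q=P[m]
            print(t,round(r["score"],2),r["extent"],m.sum(),np.round(np.median(q,0),3),np.round(np.percentile(q,2,0),3),np.round(np.percentile(q,98,0),3))
print(telemetry.current_t(),telemetry.current_eef_rot())
E
```

```text
picsTraceback (most recent call last):
  File "<stdin>", line 3, in <module>
  File "h.py", line 6, in cloud
    P=p@np.array(s["rotation"]).T+np.array(s["eye"]); P[d<=0]=np.nan
      ~^~~~~~~~~~~~~~~~~~~~~~~~~~
ValueError: matmul: Input operand 1 has a mismatch in its core dimension 0, with gufunc signature (n?,k),(k,m?)->(n?,m?) (size 4 is different from 3)
```

```bash
cat > h.py <<'E'
import numpy as np, cv2
from scipy.spatial.transform import Rotation as R
from rig import robot, fingers, kin, snapshot, ticket, regions_of, pinpoint, telemetry
def rot(s): return R.from_quat(np.roll(s["rotation"],-1)).as_matrix()
def cloud(s):
    d=s["depth"];K=np.array(s["intrinsics"]);v,u=np.mgrid[:d.shape[0],:d.shape[1]]
    p=np.stack([(u-K[0,2])/K[0,0]*d,(v-K[1,2])/K[1,1]*d,d],-1)
    P=p@rot(s).T+np.array(s["eye"]); P[d<=0]=np.nan
    return P
E
python3 - <<'E'
from h import *
for c in ("top","side"):
    s=snapshot(c);cv2.imwrite(f"pics/{c}0.png",s["img"]);P=cloud(s)
    np.save(f"{c}0.npy",P);print(c,np.round(s["eye"],3),np.round(rot(s),2).tolist())
    for t in ("bin","bracket","gel","jar","carton","tape"):
        for r in regions_of(c,t):
            m=r["mask"]&np.isfinite(P[...,2]);q=P[m]
            if len(q): print(t,round(r["score"],2),r["extent"],m.sum(),np.round(np.median(q,0),3),np.round(np.percentile(q,2,0),3),np.round(np.percentile(q,98,0),3))
print(telemetry.current_t(),telemetry.current_eef_rot())
E
```

```text
top [0.496 0.001 0.949] [[0.03, -1.0, 0.08], [-1.0, -0.03, -0.04], [0.04, -0.07, -1.0]]
bin 0.72 [441.7, 139.9, 51.4, 46.5] 1923 [ 0.672 -0.381  0.066] [ 0.629 -0.434  0.006] [ 0.72  -0.338  0.073]
bin 0.66 [308.7, 203.0, 71.4, 69.3] 3059 [ 0.48  -0.083  0.09 ] [ 0.416 -0.154  0.007] [ 0.546 -0.013  0.097]
bin 0.66 [386.9, 272.1, 93.7, 95.9] 6724 [ 0.299 -0.277  0.117] [ 0.212 -0.36   0.016] [ 0.385 -0.199  0.132]
bracket 0.96 [299.6, 140.2, 78.9, 61.9] 1192 [ 0.686 -0.076  0.034] [ 0.584 -0.165 -0.001] [0.704 0.025 0.082]
bracket 0.77 [301.0, 79.2, 57.8, 46.6] 765 [ 0.848 -0.052  0.021] [ 0.776 -0.11  -0.002] [0.878 0.022 0.057]
bracket 0.71 [99.1, 244.9, 122.4, 85.1] 2019 [0.384 0.358 0.035] [0.264 0.209 0.   ] [0.452 0.456 0.11 ]
gel 0.72 [239.2, 143.6, 29.4, 32.8] 731 [0.65  0.131 0.112] [0.631 0.11  0.002] [0.683 0.164 0.167]
jar 0.95 [214.0, 185.9, 32.0, 23.5] 609 [0.566 0.19  0.084] [0.54  0.168 0.017] [0.592 0.22  0.088]
carton 0.66 [393.7, 153.7, 47.3, 44.1] 1159 [ 0.622 -0.237  0.119] [ 0.586 -0.279  0.013] [ 0.659 -0.213  0.123]
tape 0.77 [422.3, 223.1, 32.4, 26.6] 545 [ 0
[... 805 characters left out ...]
0.081]
gel 0.75 [246.7, 217.8, 30.5, 66.3] 1471 [0.653 0.16  0.093] [0.631 0.133 0.006] [0.684 0.173 0.166]
jar 0.96 [285.2, 269.4, 26.9, 44.5] 1166 [0.563 0.217 0.062] [0.539 0.176 0.001] [0.593 0.23  0.087]
jar 0.4 [261.7, 173.3, 74.6, 70.5] 1708 [ 0.678 -0.055  0.027] [ 0.579 -0.148  0.001] [0.702 0.03  0.081]
jar 0.37 [358.9, 151.4, 25.8, 21.9] 478 [ 0.491 -0.308  0.024] [ 0.457 -0.353  0.001] [ 0.526 -0.285  0.033]
carton 0.68 [305.2, 135.1, 32.8, 47.7] 1322 [ 0.621 -0.225  0.078] [ 0.585 -0.339  0.   ] [ 0.688 -0.21   0.122]
tape 0.8 [360.0, 151.7, 22.3, 19.9] 487 [ 0.49  -0.309  0.024] [ 0.456 -0.39  -0.   ] [ 0.524 -0.285  0.033]
0.75 [ 0.14975231 -0.14975776  0.69107398 -0.69105978]
```

View pics/top0.png

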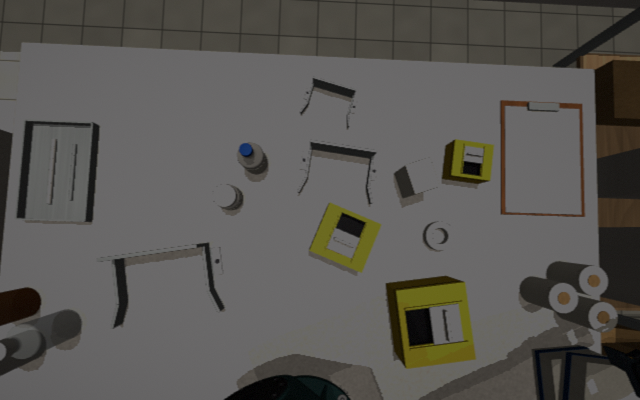

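View pics/side0.png

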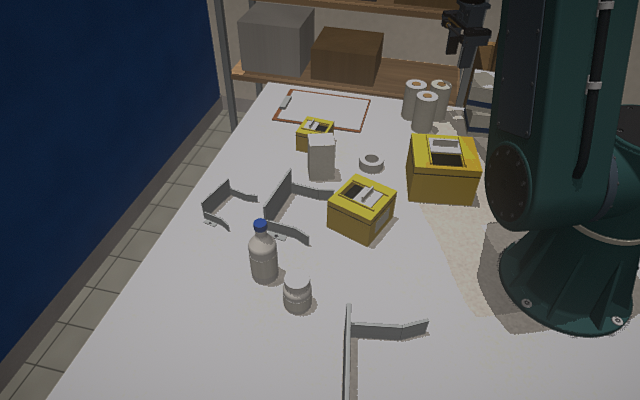

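```bash
cat >> h.py <<'E'
def binpose(P,c=(0.48,-0.083)):
    m=(np.abs(P[...,2]-.0895)<.012)&(np.hypot(P[...,0]-c[0],P[...,1]-c[1])<.11)
    q=P[m][:,:2]; (cx,cy),(w,h),a=cv2.minAreaRect((q*1000).astype(np.float32))
    a=np.radians(a); a=(a+np.pi/4)%(np.pi/2)-np.pi/4   # yaw in +-45deg
    e=R.from_euler('z',a).as_matrix()[:2,:2]; l=q@e; ext=np.percentile(l,99.5,0)-np.percentile(l,.5,0)
    ctr=e@((np.percentile(l,99.5,0)+np.percentile(l,.5,0))/2)
    return ctr,a,ext
def Q(yaw,tilt=0,flip=0):
    # tool y down, tool z along local y; tilt>0: fingertips lean toward local -x
    Rz=R.from_euler('z',yaw)
    y=np.array([-np.sin(tilt),0,-np.cos(tilt)]); z=np.array([0,-1. if flip else 1.,0]); x=np.cross(y,z)
    q=(Rz*R.from_matrix(np.stack([x,y,z],1))).as_quat(); return np.roll(q,1)
E
python3 - <<'E'
from h import *
for c in("top","side"):
    P=np.load(c+"0.npy"); print(c,*binpose(P))
    x,y,z=P[...,0],P[...,1],P[...,2]
    box=(x>.55)&(x<.73)&(y>-.19)&(y<.05)
    q=P[box&(z>.045)&(z<.078)]; q=q[:,:2]
    vx,vy,x0,y0=cv2.fitLine((q*1000).astype(np.float32),cv2.DIST_HUBER,0,.01,.01).ravel()
    yaw=np.arctan2(vy,vx)-np.pi/2; yaw=(yaw+np.pi/2)%np.pi-np.pi/2
    e=R.from_euler('z',yaw).as_matrix()[:2,:2]
    l=P[box&(z>.006)&(z<.085)]; l=np.c_[l[:,:2]@e,l[:,2]]
    pl=l[l[:,2]>.045]; tp=l[l[:,2]>.074]
    print("bracket yaw",yaw,"plate x pct",np.percentile(pl[:,0],[2,25,50,75,98]),"top y ext",np.percentile(tp[:,1],[1,99]),"topx",np.percentile(tp[:,0],[5,50,95]))
    xp=np.median(tp[:,0]); w=l[(l[:,2]<.04)&(l[:,2]>.031)&(l[:,0]<xp-.01)&(l[:,0]>xp-.07)]
    print("walls y",np.round(np.percentile(w[w[:,1]<np.mean(tp[:,1]),1],[2,50,98]),4),np.round(np.percentile(w[w[:,1]>np.mean(tp[:,1]),1],[2,50,98]),4), len(w))
    s=l[(l[:,2]<.03)]
for yaw in(-.3,-.1,0.1):
  for t in(-.5,-.3,0,.3,.5,.7):
    print(yaw,t,[[int(kin.solve_ik([.407+d,-.06,.04],Q(yaw,t,f)) is not None) for d in(-.04,-.02,0,.02)] for f in(0,1)])
E
```

```text
top [ 0.48090998 -0.08306173] -0.3717345444395659 [0.11889836 0.12895025]
bracket yaw -0.12039161 plate x pct [0.69500143 0.69554165 0.69598808 0.69801758 0.70114743] top y ext [-0.06936918  0.08732136] topx [0.69531826 0.69782587 0.70105288]
walls y [-0.0703 -0.0678 -0.0654] [0.0844 0.0866 0.0891] 101
side [ 0.48094092 -0.08042587] -0.37355481504463506 [0.12023156 0.1321984 ]
bracket yaw -0.121536136 plate x pct [0.5534532  0.69519521 0.6960026  0.6968703  0.70110438] top y ext [-0.06503032  0.0926216 ] topx [0.55885348 0.69689548 0.70108468]
walls y [-0.0678 -0.0637 -0.0605] [0.0861 0.0912 0.0945] 106
-0.3 -0.5 [[0, 0, 0, 0], [0, 0, 0, 0]]
-0.3 -0.3 [[0, 0, 0, 0], [0, 0, 0, 0]]
-0.3 0 [[1, 1, 1, 1], [1, 1, 1, 1]]
-0.3 0.3 [[1, 1, 1, 1], [1, 1, 1, 1]]
-0.3 0.5 [[1, 1, 1, 1], [1, 1, 1, 1]]
-0.3 0.7 [[1, 1, 1, 1], [1, 1, 1, 1]]
-0.1 -0.5 [[0, 0, 0, 0], [0, 0, 0, 0]]
-0.1 -0.3 [[0, 0, 0, 0], [0, 0, 0, 0]]
-0.1 0 [[1, 1, 1, 1], [1, 1, 1, 1]]
-0.1 0.3 [[1, 1, 1, 1], [1, 1, 1, 1]]
-0.1 0.5 [[1, 1, 1, 1], [1, 1, 1, 1]]
-0.1 0.7 [[1, 1, 1, 1], [1, 1, 1, 1]]
0.1 -0.5 [[0, 0, 0, 0], [0, 0, 0, 0]]
0.1 -0.3 [[0, 0, 0, 0], [0, 0, 0, 0]]
0.1 0 [[1, 1, 1, 1], [1, 1, 1, 1]]
0.1 0.3 [[1, 1, 1, 1], [1, 1, 1, 1]]
0.1 0.5 [[1, 1, 1, 1], [1, 1, 1, 1]]
0.1 0.7 [[1, 1, 1, 1], [1, 1, 1, 1]]
```

```bash
cat >> h.py <<'E'
BR=np.array([.6318,-.0652]); BY=-.121
def rz(a): return R.from_euler('z',a).as_matrix()[:2,:2]
def at(c,a,l,z): return [*(np.asarray(c)+rz(a)@np.array(l)),z]
E
cat > s1.py <<'E'
from h import *
c,a=np.array([.481,-.082]),-.372; Z=.046
p=telemetry.current_eef_pos(); robot.line_to([p[0],p[1],.3],v=.2)
best=None
for f in(0,1):
    j=kin.solve_ik(at(c,a,(0,-.11),.2),Q(a-np.pi/2,0,f))
    if j is not None and (best is None or abs(j[5])<abs(best[1][5])): best=(f,j)
f=best[0]; print("flip",f,np.round(best[1],2))
q=Q(a-np.pi/2,0,f); fingers.move_gripper(1.0)
robot.move_to(at(c,a,(0,-.11),.25),q); robot.line_to(at(c,a,(0,-.11),Z),v=.12)
hit=robot.line_to(at(c,a,(0,-.074),Z),v=.03,guard=1.5)
p=np.array(telemetry.current_eef_pos()); off=(rz(a).T@(p[:2]-c)); print("contact",hit,off,telemetry.current_force())
o=off[1] if hit else -.081
c2=BR+rz(BY)@np.array([-.148,0.]); 
for k in np.linspace(0,1,6)[1:]:
    ck=c+(c2-c)*k; ak=a+(BY-a)*k
    g=robot.line_to(at(ck,ak,(0,o),Z),v=.03,frame=Q(ak-np.pi/2,0,f),guard=25)
    if g: print("guard",k,telemetry.current_force());break
print("tool",telemetry.current_eef_pos(),"t",telemetry.current_t(),"F",telemetry.current_force())
s=snapshot("top");cv2.imwrite("pics/top1.png",s["img"]); P=cloud(s);print(binpose(P,c2))
s=snapshot("side");print(binpose(cloud(s),c2))
cv2.imwrite("pics/side1.png",s["img"])
E
python3 s1.py
```

```text
flip 0 [-0.44  0.02  2.17 -0.    0.95 -0.07]
contact True [-0.00024155 -0.08114444] [-0.39990546 -0.88929782 -0.20071943]
tool [ 0.47516563 -0.12769328  0.04598368] t 8.15 F [-0.33380124  0.5302334  -0.39727929]
(array([ 0.48811046, -0.03901842]), np.float64(-0.11833410092825414), array([0.11907153, 0.11194875]))
(array([ 0.48577008, -0.05750859]), np.float64(-0.11849908375778417), array([0.11945965, 0.15756976]))
```

```bash
cat > s2.py <<'E'
from h import *
Z=.046; c=BR+rz(BY)@np.array([-.148,0.])
robot.line_to(at(c,BY,(0,-.11),Z),v=.1); robot.line_to(at(c,BY,(0,-.11),.25),v=.25)
best=None
for f in(0,1):
    j=kin.solve_ik(at(c,BY,(-.105,0),.25),Q(BY,0,f))
    if j is not None and (best is None or abs(j[5])<abs(best[1][5])): best=(f,j)
f=best[0]; print("flip",f,np.round(best[1],2))
robot.move_to(at(c,BY,(-.105,0),.25),Q(BY,0,f))
for n in("top","side"):
    s=snapshot(n);cv2.imwrite(f"pics/{n}2.png",s["img"]);b=binpose(cloud(s),c)
    print(n,b,"rel",rz(BY).T@(b[0]-BR),b[1]-BY)
print(telemetry.current_t())
E
python3 s2.py
```

```text
flip 1 [-0.15 -0.25  2.3  -0.    1.09  1.54]
top (array([ 0.48709491, -0.04747443]), np.float64(-0.11734393763496254), array([0.11916571, 0.12882888])) rel [-1.45786634e-01  1.29350212e-04] 0.00365606236503746
side (array([ 0.48714893, -0.04472629]), np.float64(-0.12150193104490281), array([0.11978816, 0.13263905])) rel [-0.14606472  0.00286391] -0.0005019310449028147
11.3333
```

View pics/top2.png

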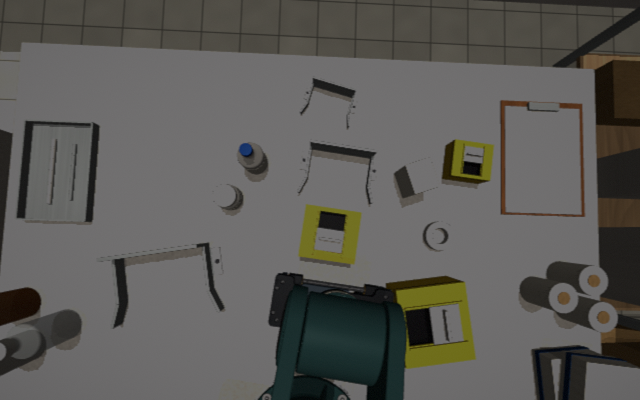

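The bin is now square at pixel (330, 235), in line with the middle bracket at (340, 165). Next I'll push it straight in.

```bash
cat > s3.py <<'E'
from h import *
Z=.046; L=lambda x,z=Z: at(BR,BY,(x,0.001),z)
robot.line_to(L(-.253),v=.12)
hit=robot.line_to(L(-.215),v=.03,guard=1.5)
rel=lambda: np.round(rz(BY).T@(np.array(telemetry.current_eef_pos()[:2])-BR),4)
print("contact",hit,rel())
print("guard",robot.line_to(L(-.09),v=.05,guard=15),rel(),telemetry.current_force())
print("guard",robot.line_to(L(-.068),v=.015,guard=12),rel(),telemetry.current_force())
robot.sleep(.3)
robot.line_to(L(-.11),v=.08); robot.line_to(L(-.11,.22),v=.2); fingers.move_gripper(0.0)
robot.line_to(L(-.2,.22),v=.2)
for n in("top","side"):
    s=snapshot(n);cv2.imwrite(f"pics/{n}3.png",s["img"]);P=cloud(s);b=binpose(P,BR)
    print(n,b[1:],"rel",rz(BY).T@(b[0]-BR),b[1]-BY)
    for r in pinpoint(n,"flap_rib"): print("rib",r)
    x=(P[...,:2]-BR)@rz(BY); m=(P[...,2]>.1025)&(P[...,2]<.115)&(np.abs(x)<.06).all(-1); q=x[m]
    if len(q): print("rib rel",np.median(q,0),q.min(0),q.max(0),len(q))
print(telemetry.current_t())
E
python3 s3.py
```

```text
contact True [-0.2239  0.001 ]
guard False [-0.0901  0.001 ] [-2.1931704  -0.04239862 -1.58929464]
guard True [-0.0781  0.001 ] [ 0.38918465 -0.40190539  0.21925516]
top (np.float64(-0.11896407168411205), array([0.12534928, 0.13842632])) rel [ 0.00317536 -0.00238357] 0.002035928315887947
rib {'position': [175.9, 338.3], 'score': 0.86}
rib {'position': [323.4, 447.0], 'score': 0.74}
rib {'position': [152.9, 475.6], 'score': 0.65}
rib rel [-0.01209686  0.00081913] [-0.01427599 -0.0241285 ] [-0.00900935  0.02412429] 57
side (np.float64(-0.11937339954365722), array([0.12409718, 0.13725122])) rel [0.00221442 0.00580383] 0.001626600456342775
rib {'position': [144.4, 443.2], 'score': 0.87}
rib {'position': [187.1, 307.6], 'score': 0.84}
rib {'position': [124.4, 309.4], 'score': 0.58}
rib rel [-0.012754    0.00364335] [-0.01480916 -0.02245956] [-0.00858302  0.02756606] 47
21.85
```

View pics/side3.png

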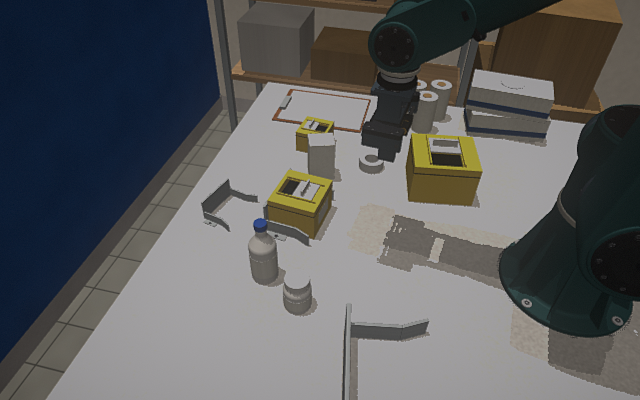

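The bin is home (pixel (300, 203)) with the flap open. The hard stop came at x≈0, and the lid's front edge measures −59.6 mm. Next is the rib.

```bash
cat > s4.py <<'E'
from h import *
L=lambda x,z: at(BR,BY,(x,0.001),z)
rel=lambda: np.round(rz(BY).T@(np.array(telemetry.current_eef_pos()[:2])-BR),4)
robot.line_to(L(-.055,.2),v=.15); print("down",robot.line_to(L(-.055,.111),v=.05,guard=3))
print("push",robot.line_to(L(.018,.111),v=.02,guard=5),rel(),telemetry.current_eef_pos()[2],telemetry.current_force())
robot.sleep(.3)
p=rel()[0]; robot.line_to(L(p-.02,.111),v=.08); robot.line_to(L(p-.02,.25),v=.2); robot.line_to(L(-.2,.25),v=.2)
for n in("top","side"):
    s=snapshot(n);cv2.imwrite(f"pics/{n}4.png",s["img"]);P=cloud(s);b=binpose(P,BR)
    x=(P[...,:2]-BR)@rz(BY); m=(P[...,2]>.1025)&(P[...,2]<.115)&(np.abs(x)<.06).all(-1); q=x[m]
    print(n,b[1:],"rel",rz(BY).T@(b[0]-BR),b[1]-BY)
    if len(q): print("rib rel",np.median(q,0),q.min(0),q.max(0),len(q))
    P0=np.load(n+"0.npy")
    for t in("gel","jar","carton","tape"):
        r=regions_of(n,t)
        if r: print(t,np.round(np.nanmedian(P[r[0]["mask"]],0),3))
cv2.imwrite("pics/crop4.png",cv2.resize(s["img"][140:260,200:360],None,fx=4,fy=4))
print(telemetry.current_t())
E
python3 s4.py
```

```text
down False
push False [0.018 0.001] 0.11101235600776602 [-0.14725478  0.30332181  0.04589569]
top (np.float64(-0.11655883774560705), array([0.12543867, 0.13830904])) rel [ 0.00321717 -0.00247541] 0.00444116225439295
rib rel [-0.01198584  0.0007406 ] [-0.01426171 -0.02432793] [-0.00896728  0.02415094] 59
gel [0.651 0.131 0.113]
jar [0.565 0.19  0.084]
carton [ 0.62  -0.237  0.119]
tape [ 0.487 -0.325  0.029]
side (np.float64(-0.12279316469942803), array([0.12413595, 0.1339945 ])) rel [0.00237584 0.00367937] -0.0017931646994280293
rib rel [-0.01237198  0.0042124 ] [-0.01464461 -0.02302777] [-0.00858863  0.02788741] 47
gel [0.653 0.16  0.091]
jar [0.564 0.218 0.064]
carton [ 0.62  -0.226  0.086]
tape [ 0.489 -0.307  0.024]
31.8917
```

View pics/crop4.png

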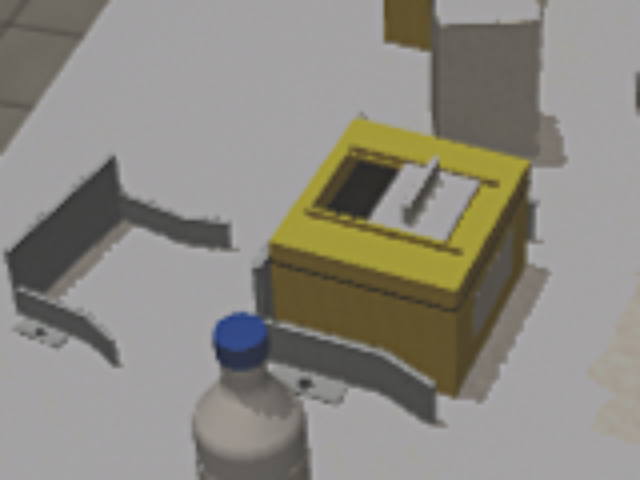

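```bash
python3 - <<'E'
from h import *
L=lambda x,z: at(BR,BY,(x,0.001),z)
print(telemetry.current_gripper_width(),telemetry.current_eef_rot(),Q(BY,0,1))
robot.line_to(L(-.06,.2),v=.15); robot.line_to(L(-.06,.113),v=.08)
print(telemetry.current_eef_pos(),L(-.06,.113))
s=snapshot("side");P=cloud(s)
cv2.imwrite("pics/crop5.png",cv2.resize(s["img"][100:260,220:380],None,fx=3.7,fy=3.7))
x=(P[...,:2]-BR)@rz(BY)
# finger points: above the lid, near tool
m=(P[...,2]>.097)&(P[...,2]<.18)&(x[...,0]>-.12)&(x[...,0]<-.025)&(np.abs(x[...,1])<.1)
for lo in np.arange(.097,.18,.008):
    k=m&(P[...,2]>=lo)&(P[...,2]<lo+.008)
    if k.sum(): print(round(lo,3),k.sum(),x[k].min(0).round(3),x[k].max(0).round(3))
E
```

```text
0.005574382670538892 [-0.04441234  0.04094509  0.70590825 -0.70572274] [-0.04275387  0.04275387  0.70581308 -0.70581308]
[ 0.57273679 -0.05699838  0.11352211] [np.float64(0.5723593993201681), np.float64(-0.05696501421854536), 0.113]
0.097 4 [-0.044 -0.031] [-0.026  0.036]
0.129 18 [-0.076 -0.004] [-0.042  0.011]
0.137 45 [-0.077 -0.005] [-0.043  0.013]
0.145 29 [-0.077 -0.008] [-0.043  0.013]
0.153 8 [-0.077 -0.008] [-0.075  0.011]
0.161 7 [-0.076 -0.008] [-0.074  0.007]
0.169 10 [-0.077 -0.006] [-0.074  0.01 ]
0.177 2 [-0.076 -0.004] [-0.074  0.009]
```

View pics/crop5.png

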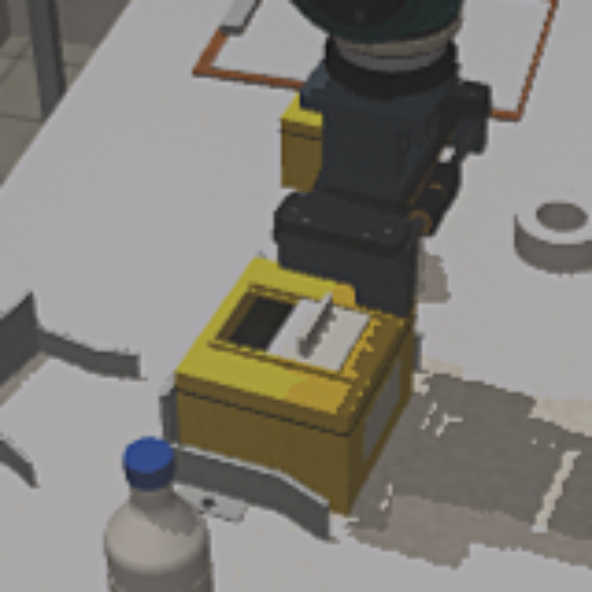

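The finger bottom shows at about z = 0.127, not the 0.102 expected with the gripper shut, so the fingertips passed over the rib. I'll feel for the lid with a light guard and set the height from that.

```bash
cat > s5.py <<'E'
from h import *
L=lambda x,z: at(BR,BY,(x,0.001),z)
rel=lambda: np.round(rz(BY).T@(np.array(telemetry.current_eef_pos()[:2])-BR),4)
robot.line_to(L(-.046,.113),v=.1)
h=robot.line_to(L(-.046,.074),v=.015,guard=2); z=telemetry.current_eef_pos()[2]
print("touch",h,z,telemetry.current_force())
if h:
    z+=.006; robot.line_to(L(-.046,z),v=.05); print(telemetry.current_eef_pos()[2],telemetry.current_force())
    print("push",robot.line_to(L(.02,z),v=.02,guard=5),rel(),telemetry.current_force())
    robot.sleep(.3)
s=snapshot("side")
cv2.imwrite("pics/crop6.png",cv2.resize(s["img"][100:260,220:380],None,fx=3.7,fy=3.7)); print(telemetry.current_t())
E
python3 s5.py
```

```text
touch True 0.07691669085095398 [-0.25972406  0.17519309  6.17764368]
0.08329188378266437 [-0.13476889  0.39206871  0.39924659]
push True [0.0094 0.001 ] [ 0.22301818  0.03665826 -0.31267913]
39.8
```

View pics/crop6.png

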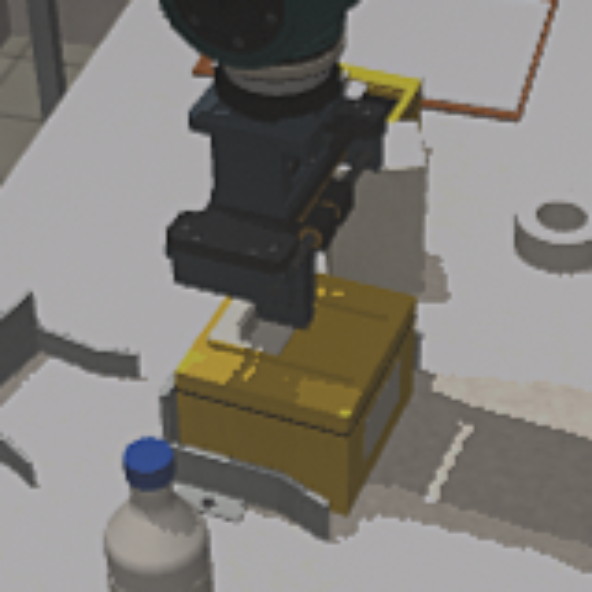

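The flap moved and stopped at x = 0.0094, where full shut was predicted. I'll back off and verify.

```bash
python3 - <<'E'
from h import *
L=lambda x,z: at(BR,BY,(x,0.001),z)
z=telemetry.current_eef_pos()[2]
robot.line_to(L(-.012,z),v=.06); robot.line_to(L(-.012,.25),v=.2); robot.line_to(L(-.2,.25),v=.2)
for n in("top","side"):
    s=snapshot(n);P=cloud(s);b=binpose(P,BR)
    x=(P[...,:2]-BR)@rz(BY); m=(P[...,2]>.1025)&(P[...,2]<.115)&(np.abs(x)<.06).all(-1); q=x[m]
    print(n,"yaw",b[1]-BY,"ctr",rz(BY).T@(b[0]-BR),b[2])
    if len(q): print("rib rel",np.median(q,0),q.min(0),q.max(0),len(q))
    for t in("gel","jar","carton","tape"):
        r=regions_of(n,t)
        if r: print(t,np.round(np.nanmedian(P[r[0]["mask"]],0),3))
cv2.imwrite("pics/crop7.png",cv2.resize(s["img"][100:320,200:400],None,fx=2.7,fy=2.7));print(telemetry.current_t(),telemetry.current_force())
E
```

```text
top yaw 0.002388264528105477 ctr [ 0.00313225 -0.00127454] [0.12514519 0.1330984 ]
rib rel [2.97340250e-02 4.54572401e-05] [ 0.02762293 -0.02469439] [0.03345622 0.02370394] 59
gel [0.65  0.131 0.112]
jar [0.565 0.189 0.084]
carton [ 0.621 -0.236  0.119]
tape [ 0.49  -0.319  0.03 ]
side yaw 0.002334601832140404 ctr [0.00217463 0.00403705] [0.12391507 0.13363392]
rib rel [0.02898429 0.00671727] [ 0.02681211 -0.02101255] [0.03286541 0.02766796] 46
gel [0.653 0.161 0.094]
jar [0.564 0.218 0.064]
carton [ 0.618 -0.225  0.086]
tape [ 0.492 -0.305  0.025]
42.8833 [ 0.37093463 -0.44788335 -0.61985241]
```

View pics/crop7.png

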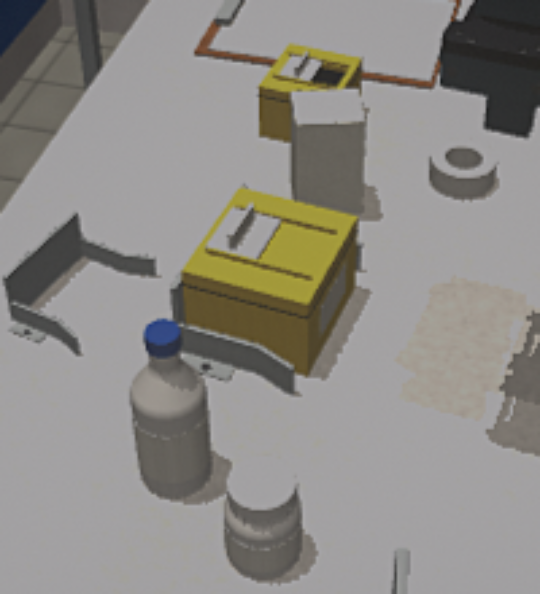

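The rib is at +29 to +30 mm, so the flap is shut. The bin is square and home, the bystanders haven't moved, and the arm is clear.

```bash
python3 -c "
from rig import ticket
ticket.hand_in()"
```

```text
the job is handed in; nothing more can be done
```

The middle-sized bin is home in the middle-sized bracket with its flap shut, and I handed the job in at about 43 s. The hand-in reports no verdict.

**What I did:**
1. I pushed the bin sideways with the open fingers until it was in line with the bracket and square to it.
2. I pushed it straight in until it met the upright plate. The push stopped on the 12 N guard.
3. I closed the gripper and pushed the rib until it reached its end stop, on the 5 N guard.

**Last checks, in the bracket's frame:**

| Check | Result | Limit |
|---|---|---|
| Bin front edge (ideal −60 mm) | about −59.6 mm | ±6 mm |
| Bin yaw error | about 0.002 rad | 0.08 rad |
| Sideways offset | −1 mm (top camera), +4 mm (side camera) | ±14 mm |
| Rib position (shut = 30 mm) | 29 to 30 mm | within 4 mm of the stop |
| Bystanders | within about 6 mm of where they started, which is measurement noise | 20 mm |

The arm finished at z = 0.25 m, behind the bin and clear of everything.

**Checks that failed or disagreed:**
- **First flap push:** it missed. With the gripper shut, the fingertips were about 13 mm behind the TCP, not 11 mm ahead of it, so they passed over the rib. I then felt for the lid with a light touch, which peaked at about 6 N downward, and the second push closed the flap.
- **Cameras:** the two cameras disagree by about 5 mm on sideways position. Both readings are well inside tolerance.

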